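# Show a carved rosette block to the inspection camera

## Task

First press the green lamp button of the inspection camera fully down and let it come up again. Then pick up the block with the dark carved rosette on its end and hold it level and right way up in the air in front of the camera, the rosette squarely facing the lens, centred on it and at the sharp distance (over the red cross), and finish while still holding it there. Touch neither the camera nor its stand, and leave the plain block, the tools and the other pieces where they lie.

Things in the scene. Friction and masses are not known exactly. Their poses are not given: they have to be found in the camera images.
- lamp_button (a joint): travel of the green push button (m): 0 = up, 0.006 = fully down (counts as pressed from 0.005); its spring takes about 5 N fully down and brings it up again
- lamp_button_top (a point): centre of the top face of the green round push button (32 mm across) in a small grey housing fixed to the bench; pressed straight down
- inspection_camera: grey camera, 64 mm housing on a post, fixed to the bench, 222 mm high. Origin: on the bench under the housing; z up. Looks level along its own -x, lens axis 190 mm up. Lens (black, 42 mm across, in a 60 mm white ring) ends 70 mm ahead of the origin. White foot plate on the bench below the view: 4 mm thick, 70 wide, to 230 mm ahead, its red cross straight below the sharp point
- focus_point (a point): the sharp point of the camera: on the lens axis, 100 mm ahead of the lens, 170 mm ahead of the camera's origin, 190 mm above the bench, over the red cross
- rosette_block: light wooden block, 90 to 180 g, on a 12 mm grey board. Origin at its underside, z up. Along its x: shaft 34 mm wide (y), 36 high, from x = -60 to 30 mm; then a head 46 x 46 mm with dark stripes to x = 56; on its end the dark round rosette, 38 mm across, facing +x. Grip the shaft across y near x = 0 (centre of mass)
- rosette_centre (a point): centre of the rosette's face: 63 mm along x from the block's origin, 23 mm above its underside
- plain_block: unfinished twin of the block, the same shape and size but with no rosette and no stripes, lying on the other grey board; leave it where it lies
- mallet: wooden mallet lying on the bench, head 68 mm thick and 100 mm long with a 130 mm handle; leave it where it lies
- finial: turned light wood finial standing on the bench, 114 mm high, 52 mm across; leave it where it stands
- offcut: wood offcut 90 x 50 x 22 mm; leave it where it lies
- chisel_0: chisel with wooden handle, about 200 mm long, 24 mm thick; leave it where it lies
- chisel_1: chisel with wooden handle, about 195 mm long, 24 mm thick; leave it where it lies
- chisel_2: chisel with wooden handle, about 210 mm long, 24 mm thick; leave it where it lies
Not all that is in view belongs to the job. What is shaped like the rosette_block but blue is not meant. What is shaped like the part that bears lamp_button but pink is not meant.

How it is judged:
On the way, in this order (a step that is already met when the one before it is completed fails the run):
1. the lamp button is pressed fully down (value of joint lamp_button above 0.005 m).
2. the lamp button is let up again (value of joint lamp_button below 0.0015 m).
3. the rosette block is lifted clear in the gripper (height (world z) of rosette_block above 0.06 m and contact force between the fingers and rosette_block above 0.5 N), for 0.2 s.
At the end, for the whole second after the job is handed in: the gripper holds the rosette block still in the air, the rosette's centre within 20 mm of the sharp point 100 mm ahead of the lens, the rosette facing the lens within 0.2 rad (11 degrees), the block upright within 0.2 rad, not touching the camera; the lamp button is up (distance between rosette_centre and focus_point below 0.02 m and angle between the x axis of rosette_block and the x axis of inspection_camera, either way round below 0.2 rad and x of rosette_block in the frame of inspection_camera below -0.2 m and angle between rosette_block's own z axis and vertical below 0.2 rad and linear speed of rosette_block below 0.02 m/s and contact force between the fingers and rosette_block above 0.5 N and contact force between rosette_block and inspection_camera below 0.1 N and value of joint lamp_button below 0.0015 m); the arm keeps its last pose, push and grip.
It fails at once if the camera or its stand is touched (contact force between inspection_camera and anything else above 1 N).
It fails at once if the plain block is moved by more than 20 mm (distance of plain_block from where it was at the start of the episode above 0.02 m).
It fails at once if the mallet, a chisel, the finial or the offcut is moved by more than 20 mm (distance of any of finial, mallet, offcut, chisel_0, chisel_1, chisel_2 from where it was at the start of the episode above 0.02 m).
It also fails if it takes over 51 s, if anything falls off the work surface, if the arm or the gripper's body presses on something with over 40 N, if the wrist force passes 120 N, or if a joint passes its speed limit or range.

## Robot

A 6-joint arm with a two-finger parallel gripper is mounted at the origin on the work surface. World frame = base frame: x ahead of the robot, y to its left, z up, the work surface at z = 0. Lengths are in m, angles in rad, forces in N, time in s.
With the tool pointing down it reaches from about 0.325 to 0.775 m from the base axis. Payload 5.5 kg.
Tool frame: the origin (TCP) lies between the finger pads; the fingertips stand 8 mm ahead of it and the grasp point (between the pads) lies 11 mm behind it (tcp_to_tips is the distance from the TCP to the fingertips, in m); z points along the fingers, y is the direction in which the jaws open and shut (so a half turn about z gives the same grasp; the last joint's range is limited). The gripper opens to 88 mm and grips with 3 to 60 N. Pads are 20 mm wide; open, the fingers measure 115 mm over their backs; the gripper's body (75 mm by 178 mm) begins 61 mm behind the grasp point.
Start: joints at [-1.299, 0.091, 1.231, -0, 1.82, -0.057], TCP at [0.194, -0.568, 0.231] pointing down, gripper open.
Joint ranges: [-2.87, 2.87], [-0.86, 2.18], [0.17, 2.46], [-1.51, 4.65], [0.06, 2.69], [-2.65, 2.65]. Speed limits (rad/s): [2.57, 2.57, 3.01, 3.14, 3.14, 3.14].

## Interface

Orientations are given as a unit quaternion [w, x, y, z].
In Python, from bench import * gives the robot as it stands. Calls block until the motion is done:
- move_to(position, orientation): joint-space move of the TCP to a pose.
- move_l(position, speed=0.15, orientation=None): straight line of the TCP; orientation=None keeps the orientation; speed is the mean speed in m/s.
- movej(angles): joint-space move.
- gripper_open() and close(): open the fingers fully, or close them until they stop; the grip force is fixed at half the most.
- hold(seconds).
- inverse_kinematics(position, orientation): joint angles nearest the present ones, or None.
- state(): the state.
- get_image(name): name is "side" or "top" or "wrist"; returns a dict with "frame" (400x640x3 uint8, blue, green, red), "depth" (400x640 float32, m along the optical axis (not along the pixel's ray), 0 where there is no reading), "camera_matrix" (3x3 intrinsics, pixels), "k1" (the pictures are not rectified: a ray, as slopes to the right and down, at radius r is drawn at 1 + k1 r^2 times it, then the intrinsics apply), "view" (4x4, takes a point from world to camera coordinates). Camera axes: x right, y up, looking along -z (the intrinsics and any distortion apply to the point x, -y, -z); pixel columns grow to the right and rows downward; lengths in m; the calibration is good to about 2 mm. A picture is of the moment at which its call begins.
A pose or a line that the arm cannot do raises IKError and nothing moves.
- job_done(): hands the job in, once; it reports no verdict.
The state is a dict: "time": time; "joint_pos": joint angles; "dq": joint speeds; "joint_torque": joint torques, N m; "ee_pos": TCP position; "ee_rot": TCP orientation; "ft_force": force on the tool from outside, world axes, zero at the start; "moment": the same for the moment, N m; "finger_gap": finger opening in m.
Only numpy, scipy, OpenCV 4.12 (cv2) and the standard library are available. Lean on these libraries where they do the work, as an engineer would, in place of code of your own. Each camera call takes 0.05 s, during which the arm holds its last target.

## Working session

There is one attempt and no reset: what is moved stays moved. The work goes in short steps, each a Python script; the robot and the scene stay as the last script left them, time stands still between calls to the robot, and variables do not carry over. Pictures are saved under pics/ and viewed, and the job is handed in when it is done.

```bash
mkdir -p pics; ls
python3 - <<'E'
from bench import *
import cv2,pickle
for n in ("top","side","wrist"):
    g=get_image(n); pickle.dump(g,open(f"pics/{n}0.pkl","wb")); cv2.imwrite(f"pics/{n}0.png",g["frame"])
    print(n,g["camera_matrix"].round(1).tolist(),g["k1"],g["view"].round(3).tolist())
print(state())
E
```

```text
pics
top [[421.2, 0.0, 319.0], [0.0, 421.2, 199.0], [0.0, 0.0, 1.0]] 0.003967692040447368 [[0.022, -1.0, 0.018, -0.037], [0.997, 0.023, 0.068, -0.575], [-0.068, 0.017, 0.998, -1.213], [0.0, 0.0, 0.0, 1.0]]
side [[450.9, 0.0, 311.8], [0.0, 450.9, 199.0], [0.0, 0.0, 1.0]] 0.00869960703877093 [[-0.821, -0.571, 0.017, 0.451], [0.414, -0.575, 0.706, -0.342], [-0.393, 0.586, 0.708, -1.16], [0.0, 0.0, 0.0, 1.0]]
wrist [[330.7, 0.0, 318.7], [0.0, 330.7, 197.2], [0.0, 0.0, 1.0]] -0.027561070017610045 [[0.324, -0.946, -0.002, -0.6], [0.905, 0.31, -0.292, 0.037], [0.277, 0.093, 0.956, -0.39], [0.0, 0.0, 0.0, 1.0]]
{'time': 0.15, 'joint_pos': array([-1.29865939e+00,  9.16775591e-02,  1.23160957e+00,  2.89716874e-06,
        1.81979521e+00, -5.67252845e-02]), 'dq': array([-8.25413799e-04, -1.59860604e-03, -1.97600208e-03, -8.05679404e-05,
        4.66979396e-04, -5.62316918e-05]), 'joint_torque': array([ 1.63994577e-03, -4.47044599e+01, -4.06908166e+01,  6.99607492e-02,
        2.74925202e-02, -1.10179803e-04]), 'ee_pos': array([ 0.19370733, -0.56764576,  0.22977144]), 'ee_rot': array([-7.40679333e-04,  9.86511306e-01,  1.63691445e-01, -7.86730365e-05]), 'ft_force': array([0.58835075, 0.31462693, 0.44667583]), 'moment': array([ 0.00162573,  0.02301011, -0.01205327]), 'finger_gap': 0.08802853619836994}
```

View pics/top0.png

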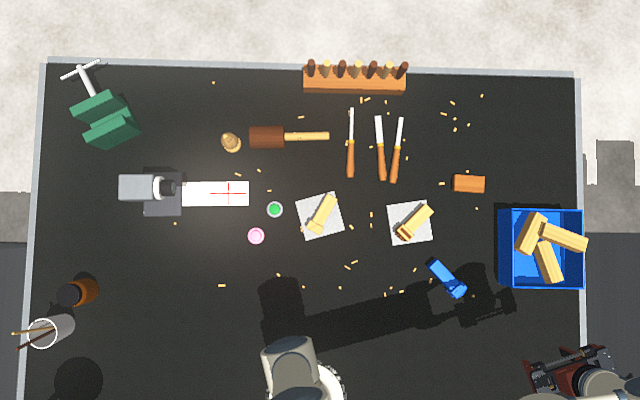

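View pics/side0.png

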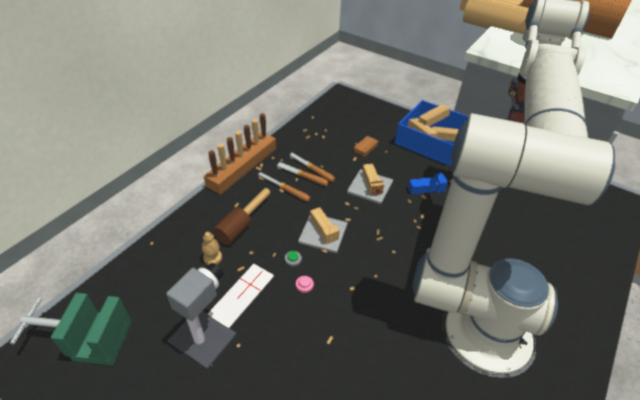

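Candidates for the rosette block in the top image: the block on the board at (322,213), the block on the board at (413,222) which shows dark stripes at its lower-left end, the blue one (446,279), and loose blocks in the blue box (540,245). For the button: green (275,209) or pink (256,236), so green. I'll check the choice in a close crop.

```bash
cat > h.py <<'E'
import numpy as np,cv2
def world(g,u,v,z=None):
    """pixel -> world; by depth, or on plane z"""
    K=g["camera_matrix"];k1=g["k1"];V=g["view"]
    p=cv2.undistortPoints(np.array([[[u,v]]],float),K,np.array([k1,0,0,0,0.]))[0,0]
    d=np.array([p[0],-p[1],-1.]);R=V[:3,:3];c=-R.T@V[:3,3];dw=R.T@d
    if z is None: s=float(g["depth"][int(round(v)),int(round(u))])
    else: s=(z-c[2])/dw[2]
    return c+s*dw
def cloud(g):
    K=g["camera_matrix"];V=g["view"];h,w=g["depth"].shape
    uu,vv=np.meshgrid(np.arange(w),np.arange(h))
    p=cv2.undistortPoints(np.stack([uu,vv],-1).reshape(-1,1,2).astype(float),K,np.array([g["k1"],0,0,0,0.])).reshape(h,w,2)
    d=np.dstack([p[...,0],-p[...,1],-np.ones((h,w))])*g["depth"][...,None]
    return (d-V[:3,3])@V[:3,:3]
E
python3 - <<'E'
import pickle,cv2,numpy as np
from h import *
g=pickle.load(open("pics/top0.pkl","rb"));s=pickle.load(open("pics/side0.pkl","rb"))
a=cv2.resize(g["frame"][185:255,285:445],None,fx=5,fy=5,interpolation=cv2.INTER_CUBIC)[:300]
a=cv2.resize(g["frame"][185:250,285:445],(800,325),interpolation=cv2.INTER_CUBIC)
b=cv2.resize(s["frame"][155:255,290:450],(400,250),interpolation=cv2.INTER_CUBIC)
c=cv2.resize(g["frame"][165:245,110:290],(400,250),interpolation=cv2.INTER_CUBIC)
cv2.imwrite("pics/crop0.png",np.vstack([a,np.hstack([b,c])]))
P=cloud(g)
for n,(u,v) in dict(green=(275,209),pink=(256,236),cross=(229,193.5),lens=(168,187),hous=(135,187),blk1=(322,213),blk2=(413,222)).items():
    print(n,world(g,u,v).round(3))
for n,(u,v) in dict(green=(293,257),cross=(250,285)).items(): print('side',n,world(s,u,v).round(3))
E
```

```text
green [0.543 0.104 0.024]
pink [0.464 0.156 0.025]
cross [0.587 0.243 0.004]
lens [0.583 0.352 0.211]
hous [0.58  0.427 0.224]
blk1 [ 0.534 -0.033  0.05 ]
blk2 [ 0.514 -0.293  0.049]
side green [0.538 0.111 0.025]
side cross [0.586 0.246 0.005]
```

View pics/crop0.png

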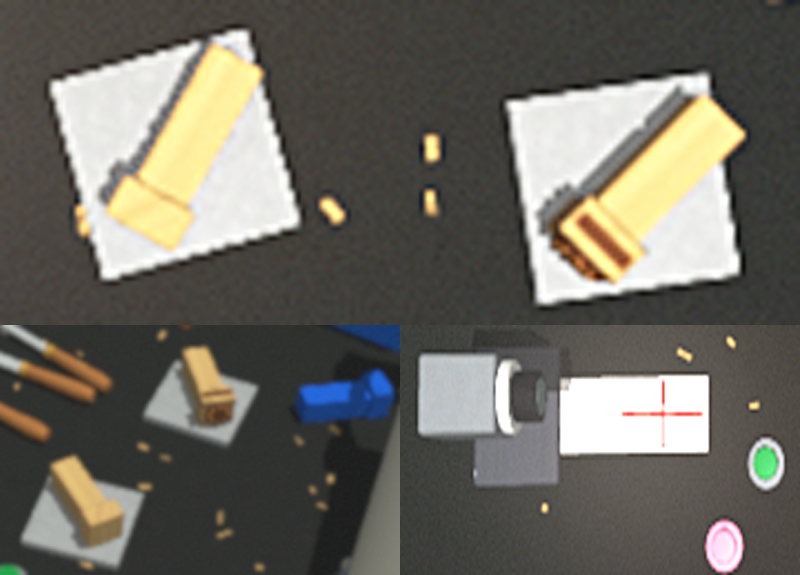

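The crop shows that the right board's block (413,222) has the dark stripes and rosette (end at about (404,238)), and the left one is plain. So the right one is the target. The green button is at (275,209). Next I'll measure the block's pose and the camera axis.

```bash
cat >> h.py <<'E'
def blockpose(P,frame,near,zt=(0.040,0.0525),rad=0.09):
    hsv=cv2.cvtColor(frame,cv2.COLOR_BGR2HSV)
    m=(P[...,2]>zt[0])&(P[...,2]<zt[1])&(np.hypot(P[...,0]-near[0],P[...,1]-near[1])<rad)&(hsv[...,1]>60)
    Q=P[m]; return Q,m
E
python3 - <<'E'
import pickle
from h import *
g=pickle.load(open("pics/top0.pkl","rb"));P=cloud(g)
Q,m=blockpose(P,g["frame"],(.514,-.293))
print(len(Q),Q.mean(0),Q[:,2].min(),Q[:,2].max())
r=cv2.minAreaRect((Q[:,:2]*1000).astype(np.float32));print(r)
print('box',cv2.boxPoints(r).round(1).tolist())
# plate white
f=g["frame"];W=(f.min(2)>200)&(abs(P[...,2])<.012)&(P[...,1]<.34)&(P[...,1]>.15)&(abs(P[...,0]-.587)<.06)
print('plate',cv2.minAreaRect((P[W][:,:2]*1000).astype(np.float32)),W.sum())
H=(P[...,2]>.215)&(P[...,2]<.235)&(P[...,1]>.3);print('hous',cv2.minAreaRect((P[H][:,:2]*1000).astype(np.float32)),np.median(P[H][:,2]))
hsv=cv2.cvtColor(f,cv2.COLOR_BGR2HSV)
R=W*0;R=((hsv[...,0]<8)|(hsv[...,0]>172))&(hsv[...,1]>60)&(abs(P[...,0]-.587)<.06)&(abs(P[...,1]-.243)<.05)
q=P[R];print('red',len(q),q.min(0),q.max(0),np.median(q,0))
G=(abs(hsv[...,0].astype(int)-70)<15)&(hsv[...,1]>120)&(abs(P[...,0]-.543)<.04)&(abs(P[...,1]-.104)<.04)
print('green',G.sum(),P[G].mean(0),np.median(P[G],0),P[G].min(0),P[G].max(0))
E
```

```text
385 [ 0.52410349 -0.30729062  0.04763442] 0.040167072405865534 0.05242761065224004
((516.879638671875, -297.5332336425781), (41.848114013671875, 123.92704010009766), 46.75660705566406)
box [[457.3999938964844, -270.29998779296875], [547.7000122070312, -355.20001220703125], [576.4000244140625, -324.70001220703125], [486.1000061035156, -239.8000030517578]]
plate ((587.7523193359375, 262.7835998535156), (71.63867950439453, 154.6283416748047), 1.3733868598937988) 1233
hous ((582.116943359375, 415.02215576171875), (61.6457633972168, 110.94834899902344), 1.3217169046401978) 0.22286972263531885
red 45 [ 0.55853838  0.19622082 -0.00108291] [0.61738554 0.29254724 0.01130306] [0.58802032 0.24593054 0.00570302]
green 78 [0.54411483 0.10633292 0.0231146 ] [0.54334531 0.10657888 0.02302306] [0.53112858 0.09239198 0.01804548] [0.55769989 0.1185621  0.0289966 ]
```

```bash
cat >> h.py <<'E'
from scipy.spatial.transform import Rotation as Rn
def down(deg):
    """tool z down, tool y (jaws) along world angle deg"""
    a=np.radians(deg);y=np.array([np.cos(a),np.sin(a),0]);z=np.array([0,0,-1.]);x=np.cross(y,z)
    q=Rn.from_matrix(np.stack([x,y,z],1)).as_quat();return [q[3],q[0],q[1],q[2]]
E
python3 - <<'E'
from bench import *
from h import *
for n,p,a in [("press",[.544,.106,.08],1.4),("press",[.544,.106,.08],-178.6),("press",[.544,.106,.08],-90),("grasp",[.524,-.305,.1],46.8),("grasp",[.524,-.305,.1],-133.2),("hold",[.588,.182,.18],1.4),("hold",[.588,.182,.18],-178.6)]:
    q=inverse_kinematics(p,down(a));print(n,a,None if q is None else np.round(q,2))
E
```

```text
press 1.4 [ 0.13 -0.01  1.6  -0.    1.55  0.11]
press -178.6 None
press -90 [ 0.13 -0.01  1.6  -0.    1.55  1.7 ]
grasp 46.8 [-0.58  0.12  1.43 -0.    1.59 -1.4 ]
grasp -133.2 [-0.58  0.12  1.43 -0.    1.59  1.74]
hold 1.4 [ 0.24  0.13  1.28 -0.    1.73  0.22]
hold -178.6 None
```

Run:
```python
from bench import *
from h import *
close()
q=down(1.4)
move_to([.544,.106,.12],q)
s=state();print(s["time"],s["ee_pos"].round(4),s["finger_gap"],s["ft_force"].round(2))
f0=s["ft_force"][2]
move_l([.544,.106,.037],speed=.15)
z=.037
while z>.020:
    z-=.0015; move_l([.544,.106,z],speed=.04)
    s=state();print(round(z,4),s["ee_pos"][2].round(4),(s["ft_force"]-0)[2].round(2),round(s["time"],2))
    if s["ft_force"][2]-f0>12: break
hold(.15);s=state();print(s["ee_pos"],s["ft_force"])
move_l([.544,.106,.12],speed=.2)
print(state()["time"])
```

```text
4.2 [0.5443 0.1052 0.1202] 0.0002960085357985806 [0.38 0.06 0.5 ]
0.0355 0.0366 -0.34 5.15
0.034 0.034 -0.04 5.4
0.0325 0.0323 0.11 5.65
0.031 0.0308 -0.1 5.9
0.0295 0.0298 2.27 6.15
0.028 0.0283 3.59 6.4
0.0265 0.0267 3.18 6.65
0.025 0.0252 4.1 6.9
0.0235 0.0243 7.28 7.15
0.022 0.0242 14.01 7.4
[0.54432443 0.1060547  0.02417262] [-4.52777396 -1.18583508 14.72135544]
8.1917
```

The button bottomed out: 6 mm of travel, then a hard rise to 14 N. Next is a look at the block from above with the wrist camera.

Run:
```python
from bench import *
from h import *
import pickle
gripper_open()
move_to([.50,-.28,.20],down(46.8)); hold(.3)
g=get_image("wrist");t=get_image("top");pickle.dump((g,t),open("pics/w1.pkl","wb"))
cv2.imwrite("pics/w1.png",g["frame"]);cv2.imwrite("pics/t1.png",t["frame"]);print(state()["time"],state()["ee_pos"])
```

```text
11.4417 [ 0.50016959 -0.27963895  0.1999491 ]
```

View pics/w1.png

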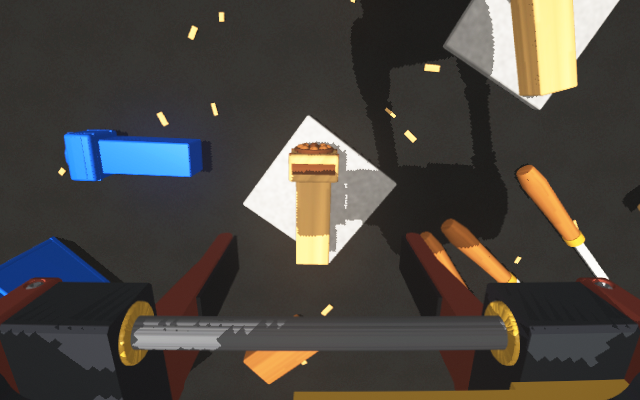

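The wrist view shows the rosette block straight between the jaws, with the rosette at (313,148), head at (313,168) and tail at (312,264). I'll fit the shaft top.

Run:
```python
import pickle
from h import *
g,t=pickle.load(open("pics/w1.pkl","rb"));P=cloud(g)
for n,u,v in [("headmid",313,168),("shaft",312,220),("tail",312,260),("board",270,205)]: print(n,world(g,u,v).round(4))
Q=P[(abs(P[...,2]-.048)<.006)&(np.hypot(P[...,0]-.525,P[...,1]+.3)<.08)]
def fit(Q):
    r=cv2.minAreaRect((Q[:,:2]*1000).astype(np.float32));return r,cv2.boxPoints(r).round(1).tolist()
print('shaft',len(Q),np.median(Q[:,2]),fit(Q))
H=P[(abs(P[...,2]-.058)<.004)&(np.hypot(P[...,0]-.49,P[...,1]+.27)<.05)]
print('head',len(H),fit(H))
# edge fit in the image rows of the shaft
hi=[]
for v in range(195,262,6):
    row=P[v,285:345];k=np.where(abs(row[:,2]-.048)<.007)[0]; hi.append([v,285+k[0],285+k[-1],*((row[k[0]]+row[k[-1]])/2)[:2].round(4),np.linalg.norm(row[k[0]]-row[k[-1]]).round(4)])
for h in hi: print(h)
a=np.array(hi);l=cv2.fitLine((a[:,3:5]).astype(np.float32),cv2.DIST_HUBER,0,.01,.01).ravel();print(l,np.degrees(np.arctan2(l[1],l[0])))
```

```text
headmid [ 0.4825 -0.2715  0.0571]
shaft [ 0.5214 -0.3098  0.0468]
tail [ 0.5527 -0.3395  0.0484]
board [ 0.4869 -0.3413  0.0105]
shaft 3103 0.04723023547294663 (((513.4300537109375, -300.9766540527344), (46.35564422607422, 122.96240234375), 46.56248474121094), [[452.8999938964844, -275.5], [542.0999755859375, -360.1000061035156], [574.0, -326.3999938964844], [484.70001220703125, -241.89999389648438]])
head 1366 (((482.08355712890625, -271.2313537597656), (45.9283332824707, 29.086362838745117), 45.506412506103516), [[455.6000061035156, -277.3999938964844], [476.3999938964844, -297.79998779296875], [508.6000061035156, -265.0], [487.79998779296875, -244.6999969482422]])
[195, np.int64(296), np.int64(330), np.float64(0.5032), np.float64(-0.2912), np.float64(0.0328)]
[201, np.int64(296), np.int64(329), np.float64(0.5072), np.float64(-0.2957), np.float64(0.032)]
[207, np.int64(296), np.int64(329), np.float64(0.5118), np.float64(-0.3002), np.float64(0.0323)]
[213, np.int64(296), np.int64(329), np.float64(0.5165), np.float64(-0.3046), np.float64(0.0325)]
[219, np.int64(296), np.int64(329), np.float64(0.5209), np.float64(-0.3088), np.float64(0.0327)]
[225, np.int64(296), np.int64(329), np.float64(0.5259), np.float64(-0.3134), np.float64(0.033)]
[231, np.int64(296), np.int64(329), np.float64(0.5302), np.float64(-0.3175), np.float64(0.033)]
[237, np.int64(296), np.int64(328), np.float64(0.5345), np.float64(-0.3222), np.float64(0.0321)]
[243, np.int64(296), np.int64(328), np.float64(0.5394), np.float64(-0.3269), np.float64(0.0324)]
[249, np.int64(296), np.int64(328), np.float64(0.545), np.float64(-0.3323), np.float64(0.0328)]
[255, np.int64(296), np.int64(328), np.float64(0.5495), np.float64(-0.3365), np.float64(0.0329)]
[261, np.int64(296), np.int64(328), np.float64(0.5541), np.float64(-0.3409), np.float64(0.033)]
[ 0.71836597 -0.6956654   0.53232    -0.31988   ] -44.080265
```

Run:
```python
from bench import *
from h import *
import pickle
q=down(45.9); o=[.5132,-.3012]
move_to(o+[.11],q)
move_l(o+[.024],speed=.1)
print(state()["ee_pos"],state()["ft_force"])
close(); hold(.2); s=state();print(s["finger_gap"],s["ft_force"],s["time"])
move_l(o+[.20],speed=.1); hold(.3)
s=state();print(s["finger_gap"],s["ft_force"],s["ee_pos"],s["time"])
g=get_image("wrist");t=get_image("side");pickle.dump((g,t),open("pics/w2.pkl","wb"))
cv2.imwrite("pics/w2.png",g["frame"]);cv2.imwrite("pics/s2.png",t["frame"])
```

```text
[ 0.51368943 -0.30152964  0.02495754] [-1.09727859 -0.38314334 -0.28954173]
0.034304902509508114 [1.06676571 0.57060235 0.04527116] 13.9833
0.033886428113084434 [ 0.26954105  0.34848953 -1.47016818] [ 0.51316498 -0.30116643  0.1998516 ] 16.1917
```

View pics/w2.png

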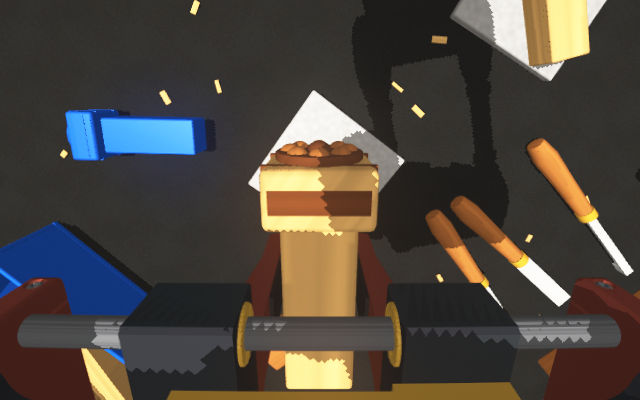

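View pics/s2.png

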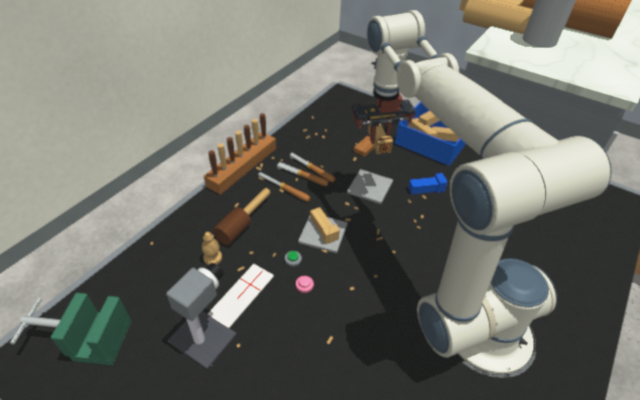

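The lift is good: the block is gripped centrally and level, with the rosette up at (320,152) in the wrist view, and its board (370,185) in the side view is empty. Now carrying it to the focus point.

Run:
```python
from bench import *
from h import *
import pickle
q=down(1.3)
move_to([.5895,.12,.20],q)
move_l([.5895,.1825,.1795],speed=.08); hold(.5)
s=state();print(s["finger_gap"],s["ft_force"],s["ee_pos"],s["time"])
im={n:get_image(n) for n in("wrist","side","top")};pickle.dump(im,open("pics/h3.pkl","wb"))
for n in im: cv2.imwrite(f"pics/h3{n}.png",im[n]["frame"])
a=cv2.resize(im["side"]["frame"][180:380,150:350],(400,400),interpolation=cv2.INTER_CUBIC)
b=cv2.resize(im["top"]["frame"][100:300,100:300],(400,400),interpolation=cv2.INTER_CUBIC)
cv2.imwrite("pics/h3c.png",np.hstack([a,b]))
```

```text
0.03401502813379381 [-0.49519006 -0.28846703 -0.27122013] [0.58952404 0.18242448 0.17954111] 19.3417
```

View pics/h3c.png

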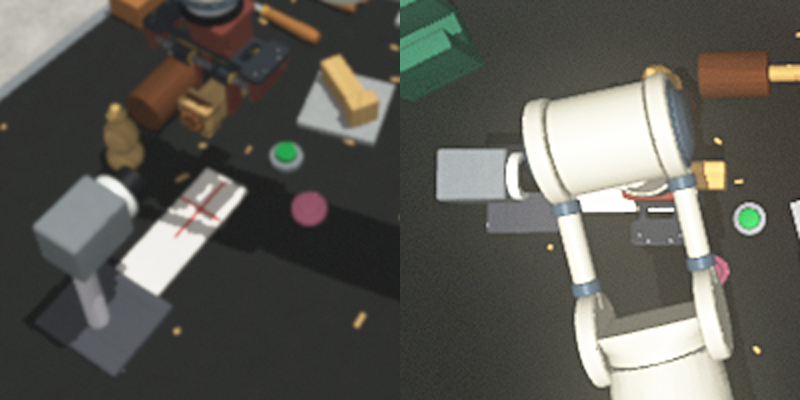

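View pics/h3wrist.png

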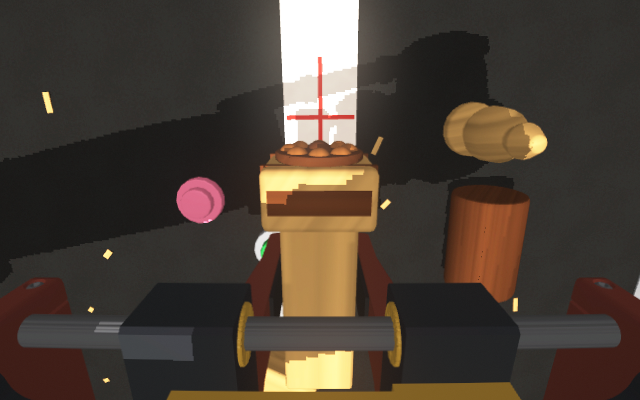

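The side view shows the rosette facing the lens, in line with the cross. The wrist view shows the rosette (319,155) in line with the cross (320,117) and the plate. I'll check the numbers against the measured focus point.

Run:
```python
import pickle
from h import *
im=pickle.load(open("pics/h3.pkl","rb"));g=im["wrist"];s=im["side"]
print('cross wrist',world(g,320,117,.004).round(4),world(g,320,117).round(4))
P=cloud(g)
H=P[150:240,240:400].reshape(-1,3);H=H[(H[:,2]>.205)&(H[:,2]<.225)&(H[:,1]>.2)]
print('head',cv2.minAreaRect((H[:,:2]*1000).astype(np.float32)),np.median(H[:,2]))
# plate axis from wrist
f=g["frame"];W=(f.min(2)>215)&(abs(P[...,2])<.02)&(np.arange(400)[:,None]<140)
for v in (10,40,70,130):
    k=np.where((f[v].min(1)>120)&(abs(P[v,:,2])<.03)&(abs(np.arange(640)-320)<60))[0];print(v,k[0],k[-1],((P[v,k[0]]+P[v,k[-1]])/2).round(4))
S=cloud(s)
# rosette face seen by side: dark pts with y>.225
m=(S[...,1]>.225)&(S[...,1]<.27)&(abs(S[...,0]-.588)<.03)&(abs(S[...,2]-.19)<.035)
Q=S[m];print('face side',len(Q),np.median(Q,0).round(4),Q.min(0).round(4),Q.max(0).round(4))
L=S[(S[...,1]>.32)&(S[...,1]<.36)&(abs(S[...,2]-.19)<.03)&(abs(S[...,0]-.585)<.04)];print('lens',len(L),np.median(L,0).round(4),L[:,1].min())
```

```text
cross wrist [0.5882 0.2432 0.004 ] [0.5883 0.2431 0.0032]
head ((587.4581298828125, 224.2595672607422), (46.188804626464844, 36.10342025756836), 1.250216007232666) 0.21265122704944503
10 280 358 [5.849e-01 3.375e-01 5.000e-04]
40 281 357 [0.5857 0.312  0.0034]
70 282 356 [0.5863 0.2862 0.002 ]
130 284 355 [0.5878 0.2304 0.0007]
face side 256 [0.5817 0.2362 0.2046] [0.563  0.225  0.1702] [0.6114 0.2454 0.2197]
lens 112 [0.5747 0.3526 0.207 ] 0.3445654027323388
```

All measurements agree within about 3 mm: head top at 0.2127 m (expected 0.213), the rosette face at y of about 0.243–0.245, the cross at 0.243–0.2455, and the axis within about 0.5°. Handing in.

Run:
```python
from bench import *
s=state();print(s["time"],s["ee_pos"],s["finger_gap"]);job_done()
```

```text
19.4917 [0.58949621 0.1824859  0.17948619] 0.03390286827424094
the job is handed in; nothing more can be done
```

I pressed the green lamp button and let it up, then picked up the rosette block and handed in the job at 19.5 s with the block held at the sharp point. No verdict was reported.

- **Button:** the button moved the full 6 mm, and the force then rose to 14 N as it bottomed out. I didn't measure the button's height after release. I only saw it clear of the gripper in the pictures.
- **Block:** I gripped the shaft near its centre of mass. The grip width stayed at 34 mm throughout the carry.
- **Position:** the rosette is level with the lens axis to about 1 mm and centred sideways to about 1 mm. Distance readings (foot-plate cross, lens end and rosette face) agree within about 3 mm, against the 20 mm allowed.
- **Angle:** the block's axis is parallel to the foot plate within about 0.5°, and it looked upright in the pictures.
- **Disagreement:** two cameras put the red cross about 2 mm apart along the lens axis. The side camera's rosette and lens readings were biased by partial views, so I gave them less weight.
- **Other items:** none of the arm's moves went near the camera, tools or plain block. I didn't measure their final positions.

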